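# Centre a caster fork on the turntable and lock it with its knob

## Robot

A 6-joint arm with a two-finger parallel gripper is mounted at the origin on the work surface. World frame = base frame: x ahead of the robot, y to its left, z up, the work surface at z = 0. Lengths are in m, angles in rad, forces in N, time in s.
With the tool pointing down it reaches from about 0.225 to 0.875 m from the base axis. Payload 3.4 kg.
Tool frame: the origin (TCP) lies at the very end of the fingers, on their centre line; the grasp point (between the pads) lies 19 mm behind it; x points along the fingers, y is the direction in which the jaws open and shut, and the axes are right-handed (so a half turn about x gives the same grasp; the last joint's range is limited). The gripper opens to 85 mm and grips with 20 to 120 N. Pads are 22 mm wide; open, the fingers measure 114 mm over their backs; the gripper's body (76 mm by 85 mm) begins 54 mm behind the grasp point. The pads swing forward as they close: fully open they stand 13 mm farther back than shut.
Start: joints at [-1.45, 0.276, 1.505, -0, 1.361, -0.121], TCP at [0.138, -0.558, 0.231] pointing down, gripper open.
Joint ranges: [-2.89, 2.89], [-0.75, 2.08], [0.22, 2.7], [-1.18, 4.32], [0.11, 2.71], [-2.7, 2.7]. Speed limits (rad/s): [2.57, 2.57, 3.14, 3.14, 3.14, 3.14].

## Interface

Orientations are given as a unit quaternion [w, x, y, z].
In Python, from rig import manip gives the robot as it stands. The module is installed in compiled form; this text tells all that it offers.
- The arm moves only by the tool play_rows, never from a script. Its argument "plan" is a list that holds one entry, the list of rows, each a list of 5 numbers: the closure, from 0 (fully open) to 1 (shut), then the shift along the tool's x, y, z in m, then the turn about the tool's x in degrees. A call has 1 to 12 rows; each row is the pose to reach, as a shift and turn from the pose measured when the call began, along the tool's axes at that moment; what a row does not reach only later rows make up. A row lasts 1/10 s, in which the tool goes at most 50 mm and 8.59 degrees, less where a joint would pass 70% of its speed; a pose out of reach is approached as far as the arm can. A call with a gripper value outside its range is refused whole. The fingers move at their own pace and stop on an object; "grip_force" is the grip in N (left out, the last holds). Time passes only in rows, so rows that repeat a pose let the fingers close. It gives the time, the measured TCP pose, the force and the opening at its end, in the units of the state.
- manip.get_state(): the state, without advancing time (a new reading comes with each control period).
- manip.get_image(name): name is "side" or "top"; returns (picture, depth): 420x560x3 uint8, red, green, blue; 420x560 float32, m along the optical axis (not along the pixel's ray), 0 where there is no reading.
- manip.camera_params(name): a dict with "intrinsics" (3x3 intrinsics, pixels), "R" (3x3) and "t" (3): a world point X has camera coordinates R X + t. Camera axes: x right, y down, z forward; pixel columns grow to the right and rows downward; lengths in m; the calibration is good to about 2 mm. A picture is of the moment at which its call begins. camera_params takes no time and is no camera call.
- manip.sign_off(): hands the job in, once; it reports no verdict.
The state is a dict: "clock": time; "qpos": joint angles; "qd": joint speeds; "effort": joint torques, N m; "position": TCP position; "ee_rot": TCP orientation; "contact_force": force on the tool from outside, world axes, zero at the start; "moment": the same for the moment, N m; "width": finger opening in m.
Only numpy, scipy, OpenCV 4.12 (cv2) and the standard library are available. Lean on these libraries where they do the work, as an engineer would, in place of code of your own. Each camera call takes 0.05 s, during which the arm holds its last target.

## Task

The caster fork stands off-centre on the turntable: with the fingers closed, tap the rim of its round foot gently, from one side and the other, until the foot sits central inside the marking ring; never touch its two upright legs, their paint is fresh. Then lift the chrome wheel lock knob out of its wooden stand, put its pin down through the fork's bore into the turntable's hub until you feel it bottom on the stop in there, bed it with a firm push of about 15 N (never over 20), and let go. Leave the other things on the bench alone.

Things in the scene. Friction and masses are not known exactly. Their poses are not given: they have to be found in the camera images.
- turntable: fixed round turntable of grey painted steel that does not turn; disc 230 mm across, its top 50 mm above the bench; origin on the bench at its axis, z up. White marking rings lie on the disc about the axis: one of 112 mm inner diameter (the fork's foot fits inside it with 1 mm to spare all round) and one of 190 mm
- hub (a point): point on the turntable's axis at the height of the disc's top: mouth of the hub hole, 19 mm across, which goes straight down; the fork's foot covers it. Inside is a firm rubber stop on which the knob's pin bottoms; its depth differs from start to start, 24 to 30 mm below the mouth, and cannot be seen or measured, only felt. The pin is bedded by pressing it on the stop with about 15 N (10 to 20 N) for about a quarter of a second
- fork: loose dark steel caster fork, about 0.55 kg, standing on its round foot on the disc, legs up; foot 110 mm across (near-round: twelve flats) and 12 mm thick; origin at the middle of the foot's underside, z up, x towards the side where the legs stand. Slides at about 2 to 5 N; the foot is too wide to be gripped. Pushes of the fingers above 12 N mark it
- fork_bore (a point): middle of the foot's top face, 12 mm above the fork's origin: mouth of the plain bore, 19 mm across, that goes through the foot.
- fork_legs: the fork's two upright legs (freshly painted: not to be touched), fixed to the foot; origin at the same place as point fork_bore. Plates 6 mm thick, 16 mm wide at fork x = 21 to 37 mm, at fork y = -25 and +25 mm, up to 60 mm above the disc, their tops round and 18 mm wide (x = 20 to 38 mm); a bar 8 mm high on the foot joins them at the bottom. Nothing stands over the bore or at fork x below 20 mm
- stand: fixed wooden block, 64 x 64 mm, 56 mm high, origin at the middle of its underside; a vertical hole of 21 mm in its top in which the knob's pin hangs loosely
- knob: loose chrome wheel lock knob, 0.12 kg, upright in the stand; origin mid-underside of its shoulder, z up. Shoulder: disc 36 mm across, z 0 to 8 mm; round grip 28 mm across, z 8 to 36 mm; pin below, 16 mm across, to z = -44 mm, the last 4 mm a cone to 10 mm. Bottomed, its shoulder stays 2 to 8 mm clear of the fork's foot (origin 64 to 70 mm above the bench). Over 25 N on fork or turntable damages it
- caster_wheel: loose bystander: rubber caster wheel lying flat, 80 mm across, 28 mm high
- tire_lever: loose bystander: flat blue plastic tire lever, 180 mm long, 22 mm wide, 8 mm thick, along its own x
- bushing: loose bystander: brass tube 32 mm across, 30 mm high, standing
- brake_toggle: loose bystander: matte black brake toggle, 90 mm long, 42 mm high
- grease_jar: loose bystander: closed jar, 56 mm across, 60 mm high
- wrench: loose bystander: steel wrench lying flat, 170 mm long

How it is judged:
On the way, in this order (a step that is already met when the one before it is completed fails the run):
1. the fork stands centred (within 2.5 mm) on the turntable, untouched, while the knob is still in its stand (horizontal distance between fork_bore and hub below 0.0025 m and contact force between the fingers and fork below 0.3 N and linear speed of fork below 0.005 m/s and distance of knob from where it was at the start of the episode below 0.01 m), for 0.3 s.
2. the knob is lifted out of its stand (distance of knob from where it was at the start of the episode above 0.05 m), for 0.1 s.
3. the knob is bedded: its pin, down in the hub, pressed on the stop with more than 10 N (contact force between knob and turntable above 10 N and z of knob in the frame of fork_bore below 0.0095 m), for 0.1 s.
At the end, for the whole second after the job is handed in: The fork stands flat within 3 mm of the turntable's centre; the knob stands in bore and hub (its play lets it lean: up to 0.15 rad and 6 mm off the axis at the shoulder), down in the hub, its shoulder less than 9.5 mm above the foot's top; knob and fork at rest and released (horizontal distance between fork_bore and hub below 0.003 m and angle between fork's own z axis and vertical below 0.03 rad and horizontal distance between knob and hub below 0.006 m and angle between knob's own z axis and vertical below 0.15 rad and z of knob in the frame of fork_bore below 0.0095 m and linear speed of knob below 0.02 m/s and linear speed of fork below 0.01 m/s); the robot touches nothing.
It fails at once if the fingers push the fork with more than 12 N (contact force between the fingers and fork above 12 N).
It fails at once if the fork's legs are touched (contact force between any of the fingers, the arm and fork_legs above 0.5 N).
It fails at once if the fork is tipped (angle between fork's own z axis and vertical above 0.15 rad).
It fails at once if the knob is pressed against the fork or the turntable with more than 25 N (contact force between knob and fork above 25 N or contact force between knob and turntable above 25 N).
It fails at once if another thing on the bench is moved by more than 15 mm (distance of any of caster_wheel, tire_lever, bushing, brake_toggle, grease_jar, wrench from where it was at the start of the episode above 0.015 m).
It also fails if it takes over 72 s, if anything falls off the work surface, if the arm or the gripper's body presses on something with over 40 N, if the wrist force passes 120 N, or if a joint passes its speed limit or range.

## Working session

There is one attempt and no reset: what is moved stays moved. The work goes in short steps, Python scripts to look and compute and a tool call to move; the robot and the scene stay as the last step left them, time stands still between calls to the robot, and variables do not carry over. Pictures are saved under pics/ and viewed, and the job is handed in when it is done.

Besides the shell and the picture viewer there is one more tool, called after "Emit:" as name(argument=value, ...) on one line, values as JSON. play_rows: Moves the arm, as the interface text tells. Its arguments: {"type":"object","properties":{"plan":{"type":"array","items":{"type":"array","items":{"type":"array","items":{"type":"number"}}}},"grip_force":{"type":"number"}},"required":["plan"]}

```bash
mkdir -p pics; cat > h.py <<'E'
import numpy as np, cv2
from rig import manip
def snap(name,tag):
    im,d=manip.get_image(name)
    cv2.imwrite(f'pics/{tag}.png',im[:,:,::-1]); np.save(f'pics/{tag}.npy',d)
    return im,d
def p2w(name,u,v,d):
    c=manip.camera_params(name);K=np.array(c['intrinsics']);R=np.array(c['R']);t=np.array(c['t'])
    X=np.linalg.inv(K)@np.array([u,v,1.0])*d
    return R.T@(X-t)
def ray(name,u,v,z):
    c=manip.camera_params(name);K=np.array(c['intrinsics']);R=np.array(c['R']);t=np.array(c['t'])
    C=-R.T@t; r=R.T@(np.linalg.inv(K)@np.array([u,v,1.0]))
    return C+r*(z-C[2])/r[2]
def w2p(name,X):
    c=manip.camera_params(name);K=np.array(c['intrinsics']);R=np.array(c['R']);t=np.array(c['t'])
    p=K@(R@np.array(X)+t); return p[:2]/p[2]
def crop(tag,u0,v0,u1,v1,s,out):
    im=cv2.imread(f'pics/{tag}.png')[v0:v1,u0:u1]
    cv2.imwrite(f'pics/{out}.png',cv2.resize(im,None,fx=s,fy=s,interpolation=cv2.INTER_CUBIC))
def st():
    s=manip.get_state()
    for k in ['clock','qpos','position','ee_rot','contact_force','moment','width']: print(k,np.round(s[k],4))
E
python3 - <<'E'
from h import *
snap('top','top0');snap('side','side0');st()
for n in ('top','side'):
    c=manip.camera_params(n);print(n,c)
E
```

```text
clock 0.1
qpos [-1.45    0.2765  1.506  -0.      1.3607 -0.121 ]
position [ 0.1376 -0.5578  0.2305]
ee_rot [-0.0847 -0.7019 -0.0859  0.7019]
contact_force [0.9758 0.7232 0.1706]
moment [-0.0126 -0.0235  0.0083]
width 0.0854
top {'intrinsics': array([[439.0742278 ,   0.        , 281.2658549 ],
       [  0.        , 439.0742278 , 208.71890313],
       [  0.        ,   0.        ,   1.        ]]), 'R': array([[ 0.00383277, -0.99964185,  0.02648534],
       [-0.98786921, -0.00789664, -0.15508726],
       [ 0.15524087, -0.02556964, -0.98754568]]), 't': array([-0.01618511,  0.55470254,  0.8458419 ])}
side {'intrinsics': array([[432.17750541,   0.        , 273.2833988 ],
       [  0.        , 432.17750541, 211.41154274],
       [  0.        ,   0.        ,   1.        ]]), 'R': array([[ 0.87320751, -0.48702324, -0.01780466],
       [-0.3353589 , -0.57397022, -0.74705595],
       [ 0.35361426,  0.65830582, -0.66452268]]), 't': array([-0.48807035,  0.22725229,  0.67351722])}
```

View pics/top0.png

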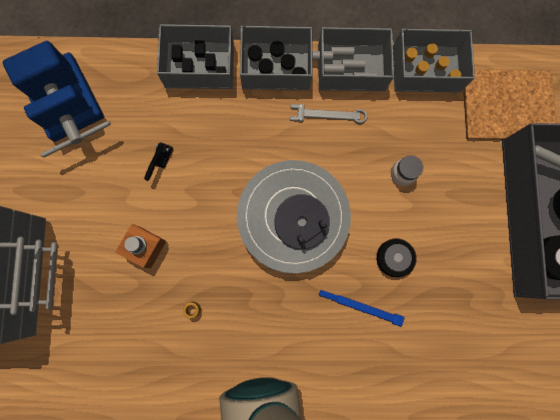

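View pics/side0.png

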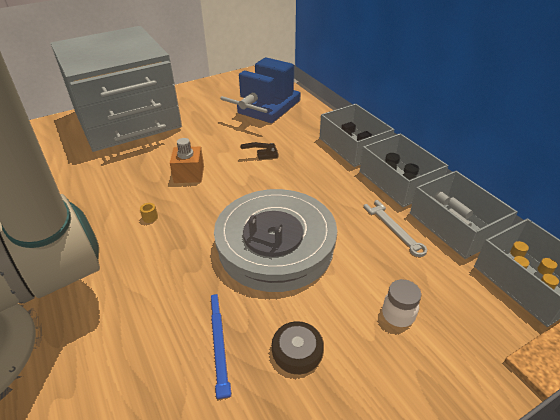

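The top view shows the turntable near (294,217), the fork foot near (302,222) with its legs towards (312,235), the knob and stand near (138,245). In the side view the fork is at (273,232) and the knob at (184,148). I'll enlarge both next.

```bash
python3 - <<'E'
from h import *
crop('top0',230,155,360,280,6,'c1')
crop('top0',110,215,175,280,8,'c2')
crop('side0',205,180,345,290,5,'c3')
E
```

```text
(no output)
```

View pics/c1.png

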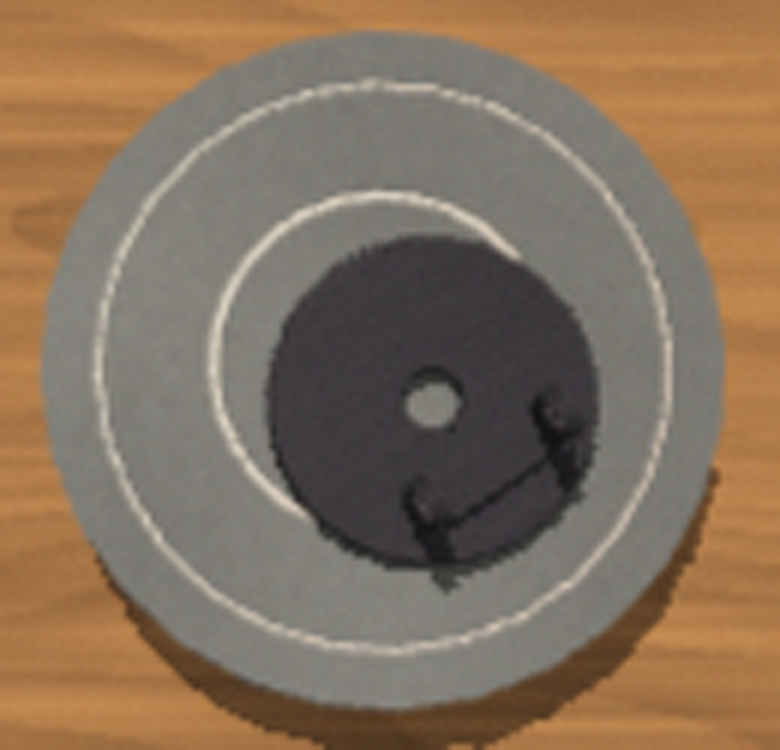

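View pics/c2.png

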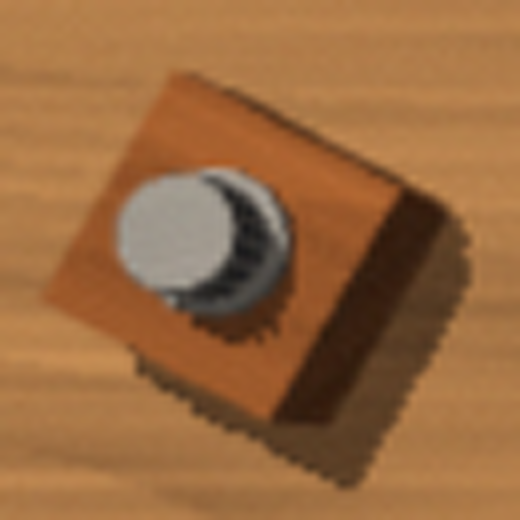

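View pics/c3.png

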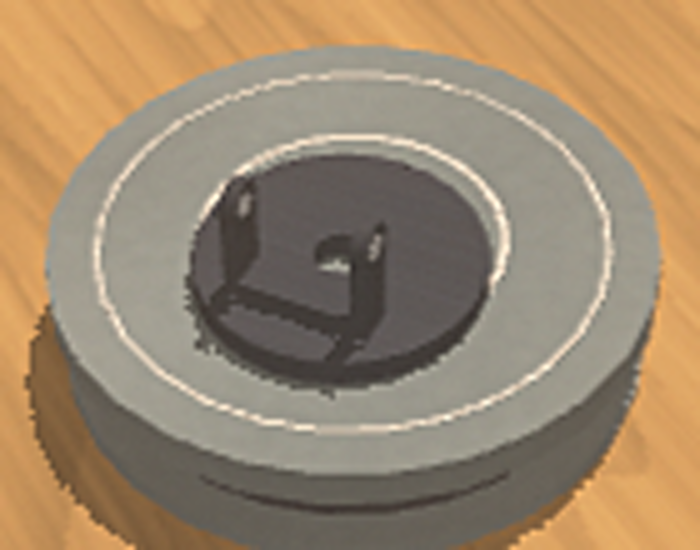

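```bash
cat > meas.py <<'E'
from h import *
from scipy.optimize import least_squares
def rect(name,im,z,cx,cy,half=0.14,mpp=0.00025):
    # output: col -> +x world, row -> +y world
    n=int(2*half/mpp)
    dst=np.float32([[0,0],[n,0],[n,n],[0,n]])
    ws=[(cx-half,cy-half),(cx+half,cy-half),(cx+half,cy+half),(cx-half,cy+half)]
    src=np.float32([w2p(name,(a,b,z)) for a,b in ws])
    H=cv2.getPerspectiveTransform(src,dst)
    return cv2.warpPerspective(im,H,(n,n),flags=cv2.INTER_CUBIC)
def circ(P,r=None):
    P=np.asarray(P)
    if r is None:
        f=lambda p:np.hypot(P[:,0]-p[0],P[:,1]-p[1])-p[2]
        s=least_squares(f,[*P.mean(0),0.05],loss='soft_l1',f_scale=0.0007)
    else:
        f=lambda p:np.hypot(P[:,0]-p[0],P[:,1]-p[1])-r
        s=least_squares(f,P.mean(0),loss='soft_l1',f_scale=0.0007)
    return s.x,np.std(f(s.x))
def radial(g,cx,cy,half,mpp,c,r0,r1,n=180):
    rs=np.arange(r0,r1,mpp); out=[]
    for a in np.linspace(0,2*np.pi,n,endpoint=False):
        x=((c[0]+rs*np.cos(a))-cx+half)/mpp; y=((c[1]+rs*np.sin(a))-cy+half)/mpp
        v=cv2.remap(g,x.astype(np.float32)[None],y.astype(np.float32)[None],cv2.INTER_LINEAR)[0]
        out.append((a,rs,v))
    return out
def table(name,im,c0):
    half,mpp=0.14,0.00025
    g=rect(name,im,0.05,*c0).astype(np.float32)
    sat=g.max(2)-g.min(2)
    P=[]  # disc edge : saturation (wood) rise
    for a,rs,v in radial(sat,*c0,half,mpp,c0,0.10,0.13):
        d=np.diff(cv2.GaussianBlur(v[None],(0,0),4)[0]); i=d.argmax(); P.append((c0[0]+rs[i]*np.cos(a),c0[1]+rs[i]*np.sin(a)))
    A=circ(P)
    gr=g.min(2); P=[]
    for a,rs,v in radial(gr,*c0,half,mpp,A[0][:2],0.088,0.102):
        v=cv2.GaussianBlur(v[None],(0,0),3)[0]; i=v.argmax()
        if v[i]-np.median(v)>15: P.append((A[0][0]+rs[i]*np.cos(a),A[0][1]+rs[i]*np.sin(a)))
    B=circ(P)
    return A,B,len(P)
def foot(name,im,c0,z=0.062,dirs=None):
    half,mpp=0.14,0.00025
    g=rect(name,im,z,*c0).astype(np.float32).max(2)
    c=np.array(c0)
    for it in range(3):
        P=[]
        for a,rs,v in radial(g,*c0,half,mpp,c,0.045,0.066):
            if dirs is not None and not dirs(a): continue
            d=np.diff(cv2.GaussianBlur(v[None],(0,0),3)[0]); i=d.argmax()
            if d[i]>1: P.append((c[0]+rs[i]*np.cos(a),c[1]+rs[i]*np.sin(a)))
        F=circ(P); c=F[0][:2]
    return F,len(P)
E
python3 - <<'E'
from meas import *
im=cv2.imread('pics/top0.png'); ims=cv2.imread('pics/side0.png')
c=ray('top',294,217,.05)[:2]; print(c)
for n,i in (('top',im),('side',ims)):
    print(n,[np.round(x[0],4) if isinstance(x,tuple) else x for x in table(n,i,c)],[x[1] for x in table(n,i,c)[:2]])
f0=ray('top',302,222,.062)[:2]
print('foot',foot('top',im,f0), foot('side',ims,f0))
# bore: crop c1 (433,399)/6
for z in (.062,.056,.05): print(z,ray('top',230+433/6-.5,155+399/6-.5,z))
# sizes of stand/knob
for u,v,z in [(182,70,.056),(402,186,.056),(272,418,.056),(42,298,.056)]: print(ray('top',110+u/8,215+v/8,z))
print('knob top',ray('top',110+175/8,215+235/8,.092),'shoulder',ray('top',110+215/8,215+243/8,.064))
d=np.load('pics/top0.npy'); print('depth', p2w('top',132,244,d[244,132]),p2w('top',270,190,d[190,270]),p2w('top',285,222,d[222,285]))
s=manip.get_state(); 
from scipy.spatial.transform import Rotation as Ro
w,x,y,z=s['ee_rot']; print(Ro.from_quat([x,y,z,w]).as_matrix())
E
```

```text
[ 0.53715437 -0.03836196]
top [array([ 0.5366, -0.0381,  0.1175]), array([ 0.5413, -0.0375,  0.0953]), 180] [np.float64(0.003792135695698121), np.float64(0.00032967740701705527)]
side [array([ 0.5414, -0.0392,  0.1162]), array([ 0.543 , -0.0367,  0.0953]), 176] [np.float64(0.005638223121683075), np.float64(0.00040159285183131337)]
foot ((array([ 0.52608754, -0.052865  ,  0.05572288]), np.float64(0.0019105512655322615)), 180) ((array([ 0.52601588, -0.05783709,  0.05912535]), np.float64(0.002769001343986938)), 180)
0.062 [ 0.52763029 -0.05286398  0.062     ]
0.056 [ 0.52840425 -0.05330149  0.056     ]
0.05 [ 0.52917821 -0.053739    0.05      ]
[0.5205389  0.27970577 0.056     ]
[0.49229212 0.22463117 0.056     ]
[0.43576554 0.25332552 0.056     ]
[0.464463   0.31035789 0.056     ]
knob top [0.47733727 0.26793605 0.092     ] shoulder [0.47750417 0.2669415  0.064     ]
depth [0.47786986 0.26702602 0.09430788] [0.5916757  0.01019783 0.05116453] [ 0.52529036 -0.01987657  0.06288605]
[[-2.12230961e-04  2.39453685e-01 -9.70907765e-01]
 [ 1.65576021e-03 -9.70906372e-01 -2.39453703e-01]
 [-9.99998607e-01 -1.65840994e-03 -1.90421491e-04]]
```

```bash
python3 - <<'E'
from meas import *
im=cv2.imread('pics/top0.png'); ims=cv2.imread('pics/side0.png')
L=[ray('top',230+u/6,155+v/6,.107) for u,v in [(416,492),(549,402)]]
print(L, np.linalg.norm(L[0]-L[1])); m=(L[0]+L[1])/2; b=np.array([.5275,-.053]); print(m[:2]-b,np.hypot(*(m[:2]-b)), 'dir deg',np.degrees(np.arctan2(*(m[:2]-b)[::-1])))
ax=(m[:2]-b); ang=np.arctan2(ax[1],ax[0])
for k in (60,80,100):
  dirs=lambda a:abs((a-ang+np.pi)%(2*np.pi)-np.pi)>np.radians(k)
  print(k,foot('top',im,(.527,-.053),dirs=dirs),foot('side',ims,(.527,-.053),dirs=dirs))
g=rect('top',im,.062,.527,-.053,half=.08,mpp=.0002)
cv2.circle(g,(400,400),275,(0,255,0),1);cv2.imwrite('pics/r1.png',cv2.resize(g,(600,600)))
E
```

```text
[array([ 0.4917633 , -0.04512886,  0.107     ]), array([ 0.52020562, -0.08681715,  0.107     ])] 0.05046660946255432
[-0.02151554 -0.012973  ] 0.02512404009969697 dir deg -148.91172221660293
60 ((array([ 0.52659881, -0.05274146,  0.05542615]), np.float64(0.0021792350191878105)), 120) ((array([ 0.53509178, -0.05011925,  0.05600276]), np.float64(0.0024777917341724047)), 120)
80 ((array([ 0.52686136, -0.05283238,  0.05534523]), np.float64(0.0024784151436856583)), 100) ((array([ 0.53647807, -0.0485208 ,  0.05444385]), np.float64(0.0018925135729920143)), 100)
100 ((array([ 0.5280146 , -0.05273284,  0.05457533]), np.float64(0.002942119243367795)), 80) ((array([ 0.53740553, -0.04791637,  0.05357516]), np.float64(0.0015354516083119407)), 80)
```

View pics/r1.png

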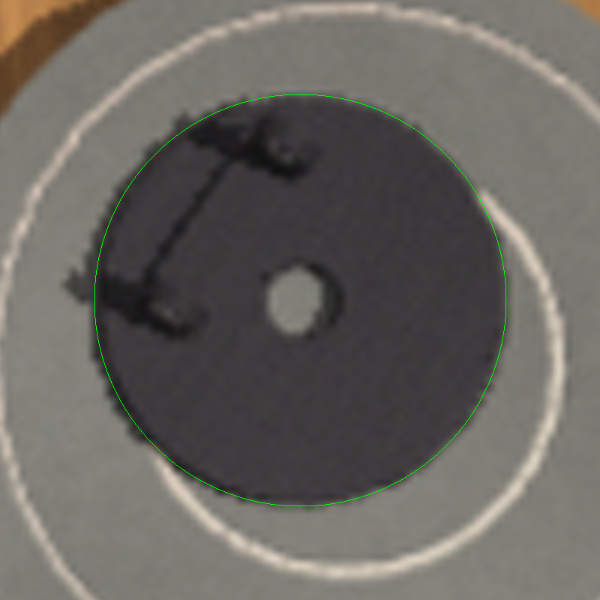

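```bash
cat >> h.py <<'E'
from scipy.spatial.transform import Rotation as Ro
def rot():
    w,x,y,z=manip.get_state()['ee_rot']; return Ro.from_quat([x,y,z,w]).as_matrix()
def to(target,zdir=None):
    s=manip.get_state(); M=rot(); d=np.array(target)-s['position']
    t=M.T@d
    print('shift',np.round(t*1000,1),'mm; dist',round(np.linalg.norm(d)*1000,1),'yaw z',round(float(np.degrees(np.arctan2(M[1,2],M[0,2]))),2))
    if zdir is not None: print('turn',round(-((zdir-np.degrees(np.arctan2(M[1,2],M[0,2]))+180)%360-180),2))
E
python3 - <<'E'
from h import *
to((.4747,-.111,.15),-132)
E
```

```text
shift [  81.2 -353.  -434.3] mm; dist 565.5 yaw z -166.15
turn -34.15
```

Emit:
play_rows(plan=[[[1, 0.0, -0.03, -0.036, -3], [1, 0.005, -0.06, -0.073, -6], [1, 0.01, -0.09, -0.11, -9], [1, 0.015, -0.12, -0.147, -12], [1, 0.02, -0.15, -0.184, -15], [1, 0.025, -0.18, -0.221, -18], [1, 0.03, -0.21, -0.258, -21], [1, 0.04, -0.24, -0.295, -24], [1, 0.05, -0.27, -0.332, -27], [1, 0.06, -0.3, -0.369, -30], [1, 0.07, -0.33, -0.405, -33], [1, 0.08, -0.353, -0.434, -34.15]]])

```text
clock: 1.3
position: [0.4753, -0.1086, 0.1506]
ee_rot: [0.288, 0.646, 0.289, -0.645]
contact_force: [0.5, -0.2, 0.1]
width: 0.0
```

```bash
python3 - <<'E'
from h import *
to((.4747,-.111,.0555),-132)
snap('side','s1')
E
```

```text
shift [95.1  1.3  2.4] mm; dist 95.2 yaw z -131.84
turn 0.16
```

View pics/s1.png

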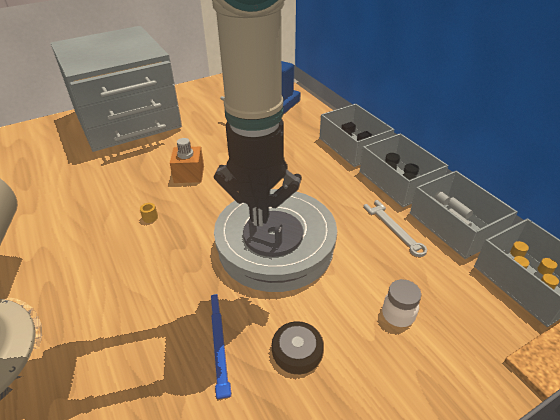

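The side view shows the closed fingertips at about (258,222), hovering above and in front of the turntable's near edge. The knuckles spread sideways, parallel to the leg plane. I'll descend beside the foot.

Emit:
play_rows(plan=[[[1, 0.02, 0.001, 0.002, 0], [1, 0.045, 0.001, 0.002, 0], [1, 0.07, 0.001, 0.002, 0], [1, 0.085, 0.001, 0.002, 0], [1, 0.092, 0.001, 0.002, 0], [1, 0.095, 0.001, 0.002, 0], [1, 0.095, 0.001, 0.002, 0]]])

```text
clock: 2.05
position: [0.4772, -0.1063, 0.0543]
ee_rot: [0.287, 0.647, 0.291, -0.644]
contact_force: [-0.3, -0.2, 0.5]
width: 0.0001
```

```bash
python3 - <<'E'
from h import *
st()
snap('side','s2');snap('top','t2')
crop('s2',205,150,345,270,5,'c4'); crop('t2',230,155,360,280,5,'c5')
E
```

```text
clock 2.05
qpos [-0.3669  0.3213  1.9426  0.0091  0.8794  0.3565]
position [ 0.4772 -0.1063  0.0543]
ee_rot [ 0.2867  0.6468  0.291  -0.6441]
contact_force [-0.3067 -0.1863  0.4789]
moment [ 0.0317 -0.0027 -0.0412]
width 0.0001
```

View pics/c4.png

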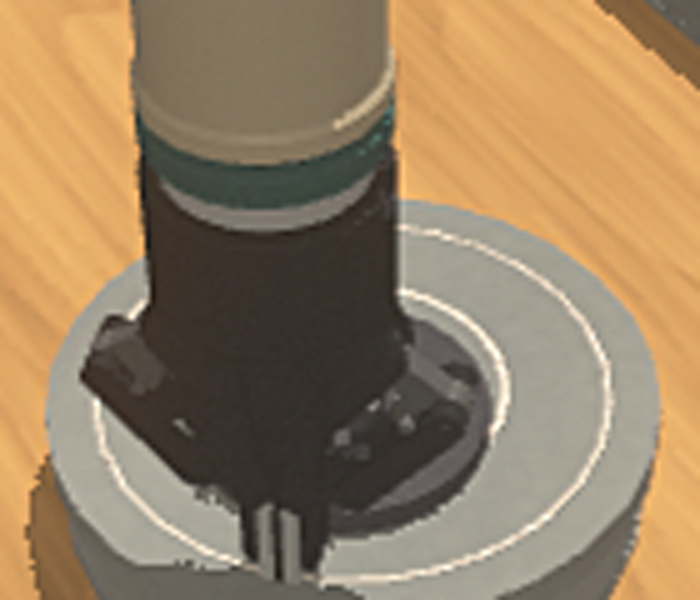

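View pics/c5.png

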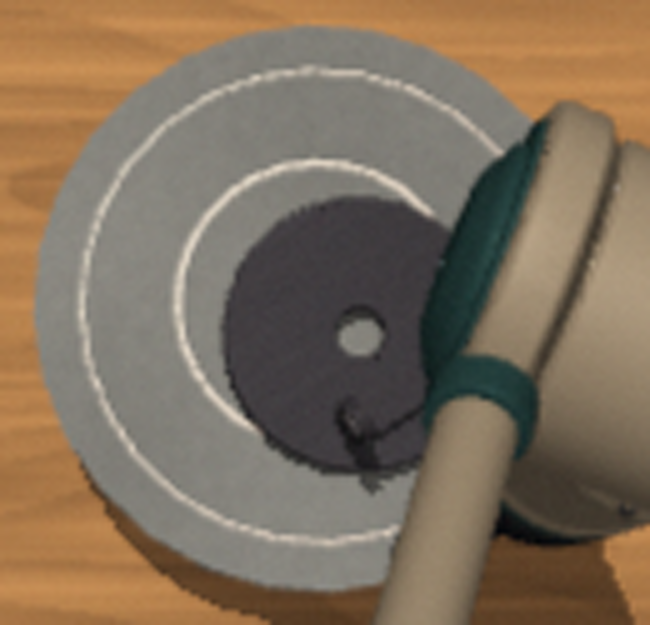

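```bash
cat >> meas.py <<'E'
HUB=np.array([.5413,-.0375])  # in top camera
def foot2(im,c0,amin,amax,name='top',z=0.062,r=None,th=95):
    half,mpp=0.14,0.00025
    g=rect(name,im,z,*c0).astype(np.float32).max(2)
    c=np.array(c0)
    for it in range(4):
        P=[]
        for a,rs,v in radial(g,*c0,half,mpp,c,0.040,0.066,360):
            if not amin<=np.degrees(a)%360<=amax and not amin<=np.degrees(a)%360-360<=amax: continue
            v=cv2.GaussianBlur(v[None],(0,0),2)[0]
            i=np.argmax(v>th)
            if i>0: P.append((c[0]+rs[i]*np.cos(a),c[1]+rs[i]*np.sin(a)))
        F=circ(P,r); c=F[0][:2]
    return F[0],F[1],len(P)
def bore(im,c0,name='top'):
    # bright disc: lower rim of bore at z=.05 / intersect; report centroid of bright blob on z=.056
    g=rect(name,im,.056,*c0,half=.02,mpp=.0001).max(2)
    _,b=cv2.threshold(g,95,255,cv2.THRESH_BINARY)
    n,l,s,cc=cv2.connectedComponentsWithStats(b)
    return [(s[i,4]*1e-8*1e6,(c0[0]-.02+cc[i,0]*1e-4,c0[1]-.02+cc[i,1]*1e-4)) for i in range(1,n) if s[i,4]>3000]
E
python3 - <<'E'
from meas import *
print(rot().round(4), manip.get_state()['qd'])
for t in ('top0','t2'):
    im=cv2.imread(f'pics/{t}.png')
    for r in (None,.055):
      for rg in ((0,140),(-30,120),(20,160)): print(t,foot2(im,(.527,-.053),*rg,r=r))
    print(bore(im,(.528,-.053)))
E
```

```text
[[ 0.0024  0.7458 -0.6662]
 [ 0.0066 -0.6662 -0.7457]
 [-1.     -0.0026 -0.0065]] [ 8.21664649e-05 -5.47960958e-03 -1.86547973e-03 -1.54511368e-03
  1.02623896e-03 -6.87028374e-04]
top0 (array([ 0.52624242, -0.05425547,  0.05669002]), np.float64(0.0004618667746442422), 141)
top0 (array([ 0.52685463, -0.05298644,  0.05550745]), np.float64(0.000512628476771016), 151)
top0 (array([ 0.52610667, -0.05493427,  0.05730817]), np.float64(0.000487014600830807), 141)
top0 (array([ 0.52705452, -0.05239476]), np.float64(0.0005597293173852418), 141)
top0 (array([ 0.52729284, -0.05253871]), np.float64(0.0005043576410711092), 151)
top0 (array([ 0.52622784, -0.05222084]), np.float64(0.0007552444883687872), 141)
[(np.float64(189.37), (np.float64(0.5260894861910546), np.float64(-0.053137175899033634)))]
t2 (array([ 0.52620414, -0.05430068,  0.05661867]), np.float64(0.0004422216247914323), 141)
t2 (array([ 0.52679841, -0.0530502 ,  0.05544058]), np.float64(0.0004964053465494523), 151)
t2 (array([ 0.52603102, -0.05499234,  0.05724537]), np.float64(0.00047033261896539154), 141)
t2 (array([ 0.52696802, -0.05253296]), np.float64(0.0005540059927464532), 141)
t2 (array([ 0.52716432, -0.05266941]), np.float64(0.00048720574029327313), 151)
t2 (array([ 0.5261647 , -0.05235008]), np.float64(0.000721925869166661), 141)
[(np.float64(194.84), (np.float64(0.5260826832272634), np.float64(-0.05312113529049476)))]
```

Emit:
play_rows(plan=[[[1, 0, 0, -0.0015, 0], [1, 0, 0, -0.003, 0], [1, 0, 0, -0.004, 0], [1, 0, 0, -0.005, 0], [1, 0, 0, -0.006, 0], [1, 0, 0, -0.007, 0], [1, 0, 0, -0.008, 0], [1, 0, 0, -0.009, 0], [1, 0, 0, -0.01, 0]]])

```text
clock: 3.05
position: [0.4835, -0.0996, 0.0549]
ee_rot: [0.287, 0.646, 0.291, -0.644]
contact_force: [-3.1, -3.7, 2.1]
width: 0.0001
```

```bash
python3 - <<'E'
from meas import *
st()
im,_=snap('top','t3'); im=cv2.imread('pics/t3.png')
for rg in ((0,140),(-30,120)): print(foot2(im,(.527,-.053),*rg,r=.055))
E
```

```text
clock 3.05
qpos [-0.3481  0.3264  1.9319  0.0068  0.8849  0.3759]
position [ 0.4835 -0.0996  0.0549]
ee_rot [ 0.2874  0.6462  0.2908 -0.6444]
contact_force [-3.0917 -3.736   2.0503]
moment [-0.6492  0.5617 -0.04  ]
width 0.0001
(array([ 0.52845395, -0.05090205]), np.float64(0.000476481225465318), 141)
(array([ 0.52864604, -0.05104054]), np.float64(0.0004276800903806014), 148)
```

Emit:
play_rows(plan=[[[1, 0, 0, -0.0015, 0], [1, 0, 0, -0.003, 0], [1, 0, 0.0001, -0.0045, 0], [1, 0, 0.0002, -0.006, 0], [1, 0, 0.0002, -0.0075, 0], [1, 0, 0.0003, -0.009, 0], [1, 0, 0.0003, -0.0105, 0], [1, 0, 0.0004, -0.012, 0], [1, 0, 0.0004, -0.0135, 0], [1, 0, 0.0005, -0.0145, 0], [1, 0, 0.0005, -0.0155, 0]]])

```text
clock: 4.2
position: [0.4934, -0.0887, 0.0549]
ee_rot: [0.288, 0.645, 0.291, -0.645]
contact_force: [-3.1, -3.8, 1.8]
width: -0.0
```

```bash
python3 - <<'E'
from meas import *
st()
im,_=snap('top','t4'); im=cv2.imread('pics/t4.png')
for rg in ((0,140),(-30,120)): print(foot2(im,(.537,-.043),*rg,r=.055))
crop('t4',230,155,360,280,5,'c6')
E
```

```text
clock 4.2
qpos [-0.3198  0.3364  1.9145  0.0052  0.8934  0.4048]
position [ 0.4934 -0.0887  0.0549]
ee_rot [ 0.2876  0.6455  0.291  -0.645 ]
contact_force [-3.0885 -3.835   1.8091]
moment [-0.642   0.6026  0.0362]
width -0.0
(array([ 0.53774816, -0.03980491]), np.float64(0.0002897730581262766), 141)
(array([ 0.53771018, -0.03982768]), np.float64(0.00031816074865020195), 138)
```

View pics/c6.png

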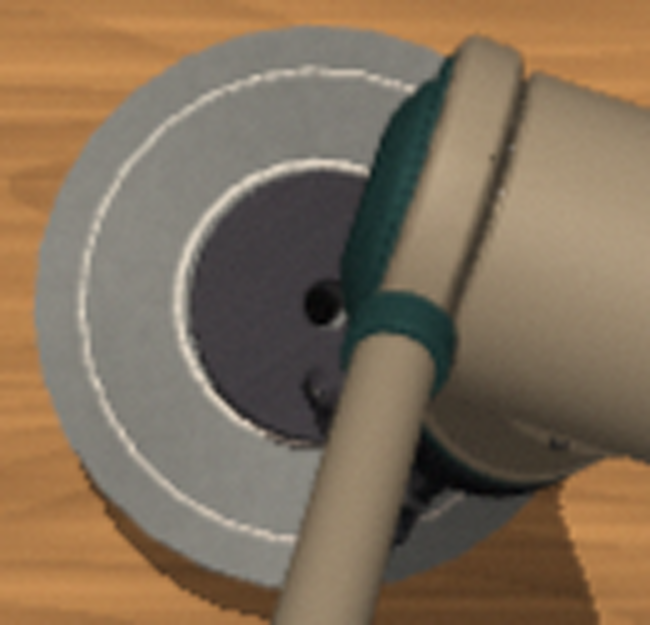

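Emit:
play_rows(plan=[[[1, 0, 0, -0.001, 0], [1, 0, 0, -0.002, 0], [1, 0, 0, -0.003, 0], [1, 0, 0, -0.0035, 0], [1, 0, 0, -0.001, 0], [1, 0, 0, 0.01, 0], [1, -0.03, 0, 0.04, 0], [1, -0.06, 0, 0.08, 0], [1, -0.09, 0, 0.12, 0], [1, -0.1, 0, 0.16, 0], [1, -0.1, 0, 0.19, 0], [1, -0.1, 0, 0.19, 0]]])

```text
clock: 5.45
position: [0.3653, -0.2333, 0.1549]
ee_rot: [0.287, 0.646, 0.289, -0.646]
contact_force: [1.0, 0.4, -0.3]
width: -0.0001
```

```bash
python3 - <<'E'
from meas import *
st()
im,_=snap('top','t5'); im=cv2.imread('pics/t5.png'); snap('side','s5')
for rg in ((0,140),(-30,120),(0,90),(-90,90)): print(foot2(im,(.538,-.04),*rg,r=.055),foot2(im,(.538,-.04),*rg))
crop('t5',230,155,360,280,5,'c7')
crop('s5',205,180,345,290,5,'c8')
E
```

```text
clock 5.45
qpos [-7.3090e-01  1.2550e-01  1.9083e+00  2.4000e-03  1.1102e+00  5.0000e-04]
position [ 0.3653 -0.2333  0.1549]
ee_rot [ 0.2867  0.6462  0.2889 -0.6455]
contact_force [ 0.9836  0.3514 -0.2692]
moment [0.0099 0.0217 0.0506]
width -0.0001
(array([ 0.53876323, -0.03825358]), np.float64(0.0002744829255242383), 141) (array([ 0.53890926, -0.03793038,  0.05468229]), np.float64(0.0002756089672493008), 141)
(array([ 0.53864531, -0.03820187]), np.float64(0.0002956992766429125), 151) (array([ 0.53914358, -0.0377133 ,  0.05442416]), np.float64(0.0002441130806305455), 151)
(array([ 0.53864543, -0.03810452]), np.float64(0.0002547406794815075), 91) (array([ 0.53977914, -0.03701235,  0.05356843]), np.float64(0.00020758950369920924), 91)
(array([ 0.53833809, -0.03748521]), np.float64(0.0004896046945668207), 181) (array([ 0.53960316, -0.03744498,  0.05399438]), np.float64(0.00027054965538987207), 181)
```

View pics/c7.png

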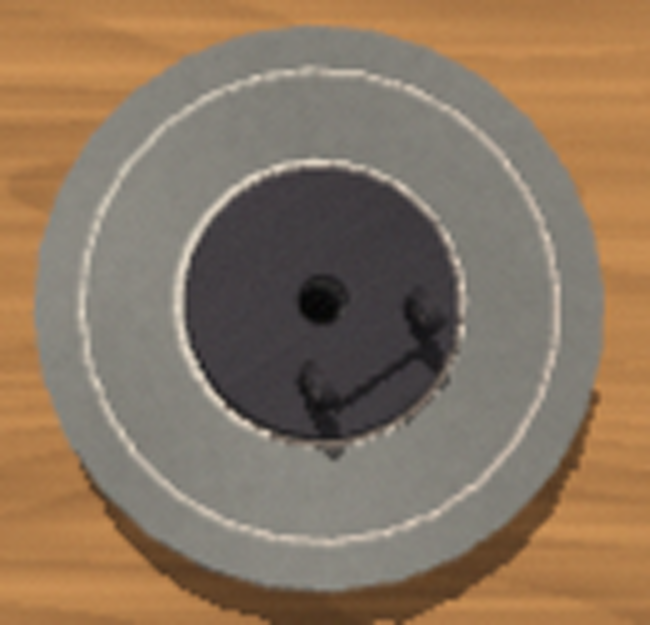

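View pics/c8.png

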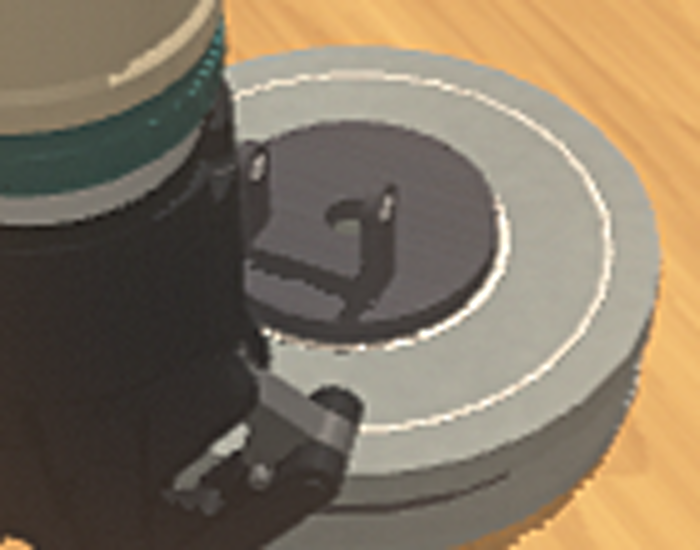

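```bash
cat > fit.py <<'E'
from meas import *
from scipy.optimize import minimize
c_=manip.camera_params('top');K_=np.array(c_['intrinsics']);R_=np.array(c_['R']);t_=np.array(c_['t'])
T=np.linspace(0,2*np.pi,240,endpoint=False)
def poly(cx,cy,r,z,u0,v0,S):
    if np.ndim(r)==0: r=np.full_like(T,r)
    X=np.stack([cx+r*np.cos(T),cy+r*np.sin(T),np.full_like(T,z)],1)
    p=(X@R_.T+t_)@K_.T; p=p[:,:2]/p[:,2:]
    # pixel centre convention: centre of pixel i at i
    return ((p-[u0,v0]+.5)*S-.5)
def ngon(r,phi):
    a=(T-phi)%(np.pi/6); return r*np.cos(np.pi/12)/np.cos(a-np.pi/12)
def render(p,u0,v0,w,h,S=6):
    hx,hy,fx,fy,phi,rw,g,wh,dk=p
    im=np.full((h*S,w*S),g,np.float32)
    def fill(P,val): cv2.fillPoly(im,[np.round(P*16).astype(np.int32)],float(val),shift=4)
    fill(poly(hx,hy,.056+rw,.05,u0,v0,S),wh); fill(poly(hx,hy,.056,.05,u0,v0,S),g)
    rr=ngon(.055,phi)
    b=poly(fx,fy,rr,.05,u0,v0,S);t=poly(fx,fy,rr,.062,u0,v0,S)
    fill(cv2.convexHull(np.vstack([b,t]).astype(np.float32))[:,0],dk*.75); fill(t,dk)
    im=cv2.GaussianBlur(im,(0,0),S*.45)
    return cv2.resize(im,(w,h),interpolation=cv2.INTER_AREA)
def fitfork(tag,f0,legang,extra=None):
    im=cv2.imread(f'pics/{tag}.png').astype(np.float32).mean(2)
    u0,v0,w,h=255,178,80,80
    I=im[v0:v0+h,u0:u0+w]
    uu,vv=np.meshgrid(np.arange(w)+u0,np.arange(h)+v0)
    W=np.zeros((h,w),np.float32)
    # world xy on z=.055
    C=-R_.T@t_
    rr=(np.stack([uu,vv,np.ones_like(uu)],-1)@np.linalg.inv(K_).T)@R_
    s=(.055-C[2])/rr[...,2]; X=C[0]+rr[...,0]*s; Y=C[1]+rr[...,1]*s
    d=np.hypot(X-HUB[0],Y-HUB[1]); a=np.degrees(np.arctan2(Y-HUB[1],X-HUB[0]))
    W[(d>.03)&(d<.068)]=1
    W[np.abs((a-legang+180)%360-180)<72]=0
    if extra is not None: W[extra(X,Y,a)]=0
    best=None
    for phi in (0,.13,.26,.39):
        p0=np.array([*HUB,*f0,phi,.0025,120,200,58.])
        sc=np.array([.001,.001,.001,.001,.1,.0005,5,10,5])
        f=lambda q:float((W*(render(p0+q*sc,u0,v0,w,h)-I)**2).sum()/W.sum())
        r=minimize(f,np.zeros(9),method='Powell',options=dict(maxiter=12,xtol=.01,ftol=1e-4))
        if best is None or r.fun<best[0]: best=(r.fun,p0+r.x*sc)
        print(phi,round(r.fun,2),np.round((p0+r.x*sc)[:6],4), 'fork-hub mm',np.round(((p0+r.x*sc)[2:4]-(p0+r.x*sc)[:2])*1e3,2))
    R=render(best[1],u0,v0,w,h)
    out=np.hstack([I,R,np.clip(128+(I-R)*W*2,0,255)]); cv2.imwrite(f'pics/fit_{tag}.png',cv2.resize(out,None,fx=3.3,fy=3.3,interpolation=cv2.INTER_NEAREST))
    return best
E
python3 - <<'E'
from fit import *
print(-R_.T@t_)
fitfork('t5',(.5395,-.0377),-149)
E
```

```text
[0.41672636 0.00982885 0.92176348]
0 66.62 [ 0.5411 -0.0378  0.5404 -0.0375  0.1665  0.0025] fork-hub mm [-0.69  0.34]
0.13 67.98 [ 0.5411 -0.0378  0.5403 -0.0376  0.2064  0.0028] fork-hub mm [-0.79  0.27]
0.26 68.92 [ 0.5411 -0.0378  0.5403 -0.0377  0.1672  0.0028] fork-hub mm [-0.8  0.1]
0.39 68.34 [ 0.5411 -0.0378  0.5403 -0.0376  0.2016  0.0028] fork-hub mm [-0.81  0.26][ WARN:0@12.567] global loadsave.cpp:1063 imwrite_ Unsupported depth image for selected encoder is fallbacked to CV_8U.
```

View pics/fit_t5.png

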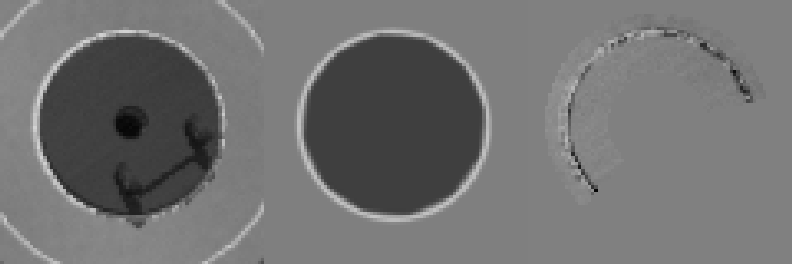

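```bash
python3 - <<'E'
from meas import *
im=cv2.imread('pics/s5.png')
A,B,n=table('side',im,(.542,-.037)); print(B)
h=B[0][:2]
g=rect('side',im,.05,*h,half=.075,mpp=.00025)
n=g.shape[0]
for r,c in ((.056,(0,255,0)),(.058,(0,0,255))): cv2.circle(g,(int(8*n/2),)*2,int(r/.00025*8),c,1,shift=3)
cv2.imwrite('pics/r2.png',g)
g=rect('top',cv2.imread('pics/t5.png'),.05,.5412,-.0377,half=.075,mpp=.00025)
for r,c in ((.056,(0,255,0)),(.058,(0,0,255))): cv2.circle(g,(int(8*n/2),)*2,int(r/.00025*8),c,1,shift=3)
cv2.imwrite('pics/r3.png',g)
E
```

```text
(array([ 0.54363503, -0.03692165,  0.09487374]), np.float64(0.002527871673238053))
```

View pics/r2.png

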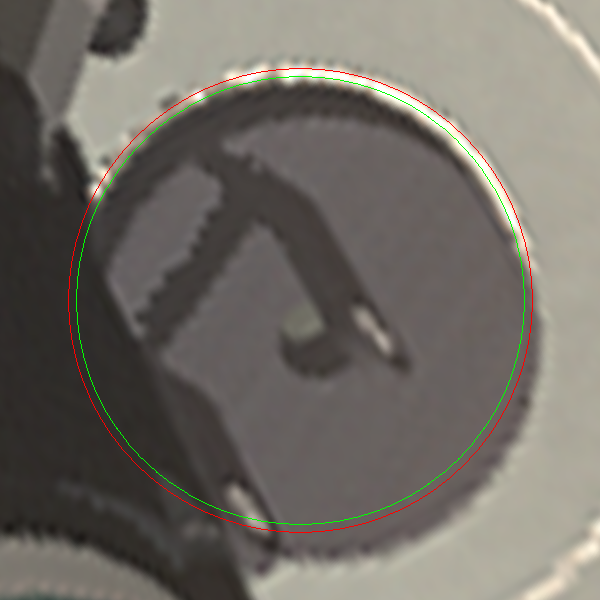

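View pics/r3.png

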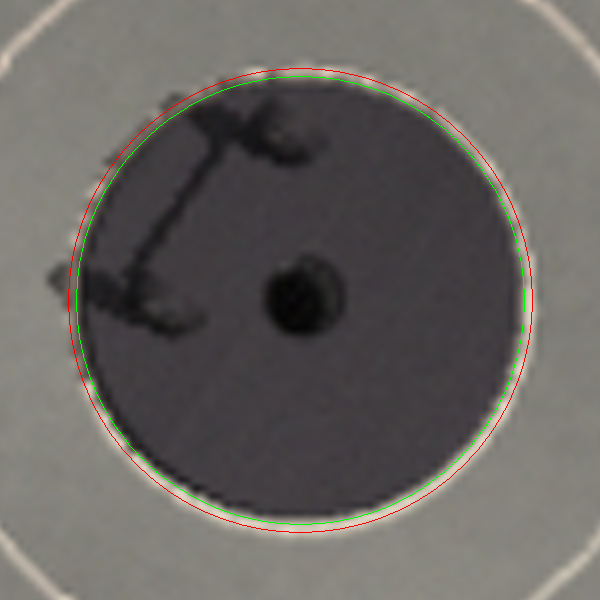

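```bash
python3 - <<'E'
from fit import *
crop('side0',160,130,215,190,10,'k1')
L=[ray('top',230+u/5,155+v/5,.107) for u,v in [(311,383),(424,306)]]
m=(L[0]+L[1])/2; print(np.linalg.norm(L[0]-L[1]),np.degrees(np.arctan2(m[1]+.0376,m[0]-.5405)),np.degrees(np.arctan2(*(L[1]-L[0])[[1,0]])))
to((.4775,.267,.19),-149)
E
```

```text
0.05161641230552331 -147.26425059438844 -55.39141163773935
shift [ -32.9 -250.  -445. ] mm; dist 511.5 yaw z -131.85
turn 17.15
```

View pics/k1.png

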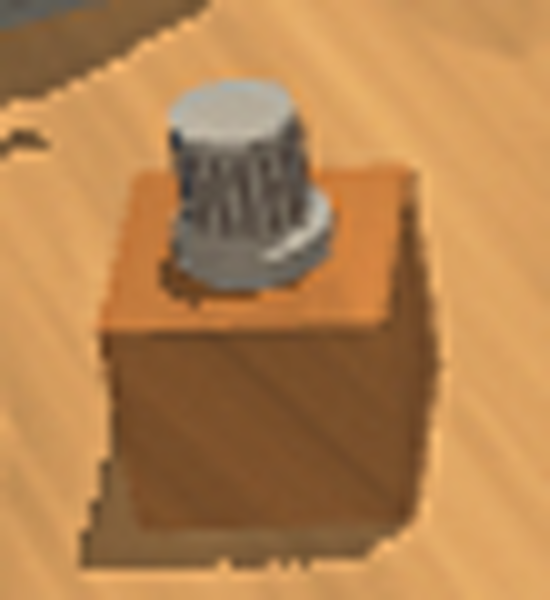

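```bash
python3 - <<'E'
from h import *
print(ray('side',160+235/10-.5,130+112/10-.5,.092))
print(ray('side',160+254/10-.5,130+235/10-.5,.064))
print(ray('top',110+175/8-.5,215+235/8-.5,.092))
to((.478,.267,.19),-147)
E
```

```text
[0.48109808 0.26854861 0.092     ]
[0.47858787 0.26205842 0.064     ]
[0.47826758 0.26891704 0.092     ]
shift [ -32.9 -249.6 -445.3] mm; dist 511.6 yaw z -131.85
turn 15.15
```

Emit:
play_rows(plan=[[[0.3, -0.015, -0.015, -0.027, 2], [0.3, -0.033, -0.038, -0.067, 4], [0.3, -0.033, -0.061, -0.108, 6], [0.3, -0.033, -0.084, -0.149, 8], [0.3, -0.033, -0.107, -0.19, 10], [0.3, -0.033, -0.13, -0.231, 12], [0.3, -0.033, -0.153, -0.272, 15.15], [0.3, -0.033, -0.176, -0.313, 15.15], [0.3, -0.033, -0.199, -0.354, 15.15], [0.3, -0.033, -0.222, -0.395, 15.15], [0.3, -0.033, -0.24, -0.43, 15.15], [0.3, -0.033, -0.249, -0.446, 15.15]]])

```text
clock: 6.75
position: [0.4788, 0.2718, 0.1894]
ee_rot: [0.2, 0.678, 0.205, -0.677]
contact_force: [0.6, 0.6, 0.0]
width: 0.0597
```

```bash
python3 - <<'E'
from h import *
st(); to((.479,.268,.066),-147)
E
```

```text
clock 6.75
qpos [0.3853 0.2648 1.6284 0.0075 1.2463 1.373 ]
position [0.4788 0.2718 0.1894]
ee_rot [ 0.1998  0.678   0.205  -0.677 ]
contact_force [0.5953 0.6392 0.0414]
moment [-0.0011  0.012  -0.0471]
width 0.0597
shift [123.3   4.2   2.3] mm; dist 123.4 yaw z -146.73
turn 0.27
```

Emit:
play_rows(plan=[[[0.3, 0.03, 0.004, 0.002, 0], [0.3, 0.06, 0.004, 0.002, 0], [0.3, 0.08, 0.004, 0.002, 0], [0.3, 0.085, 0.004, 0.002, 0], [0.3, 0.085, 0.004, 0.002, 0], [0.3, 0.085, 0.004, 0.002, 0]]])

```text
clock: 7.35
position: [0.4799, 0.2684, 0.1053]
ee_rot: [0.2, 0.679, 0.205, -0.676]
contact_force: [0.0, -0.1, 0.6]
width: 0.0599
```

```bash
python3 - <<'E'
from h import *
st(); to((.479,.268,.066),-147); print(rot().round(4))
snap('side','s6'); crop('s6',120,60,260,200,5,'c9')
E
```

```text
clock 7.35
qpos [0.3786 0.3367 1.7532 0.0084 1.0479 1.3645]
position [0.4799 0.2684 0.1053]
ee_rot [ 0.1998  0.6786  0.2051 -0.6764]
contact_force [ 0.0464 -0.0845  0.569 ]
moment [0.0226 0.0262 0.0061]
width 0.0599
shift [39.3  0.1  1.2] mm; dist 39.3 yaw z -146.73
turn 0.27
[[ 9.000e-04  5.486e-01 -8.361e-01]
 [ 8.100e-03 -8.360e-01 -5.486e-01]
 [-1.000e+00 -6.300e-03 -5.200e-03]]
```

View pics/c9.png

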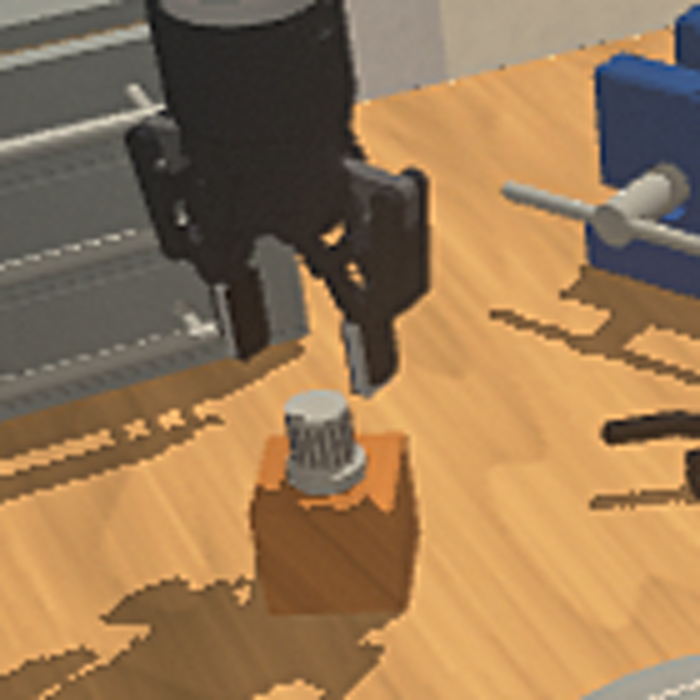

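The fingers stand open either side of the knob, which sits at (320,430) in the crop. I'll descend and grip.

Emit:
play_rows(plan=[[[0.3, 0.015, 0, 0.001, 0], [0.3, 0.028, 0, 0.001, 0], [0.3, 0.036, 0, 0.001, 0], [0.3, 0.039, 0, 0.001, 0], [0.3, 0.039, 0, 0.001, 0]]], grip_force=50)

```text
clock: 7.9
position: [0.4796, 0.2682, 0.0668]
ee_rot: [0.2, 0.679, 0.205, -0.676]
contact_force: [0.5, 0.3, -0.0]
width: 0.0598
```

Emit:
play_rows(plan=[[[0.5, 0, 0, 0, 0], [0.6, 0, 0, 0, 0], [0.7, 0, 0, 0, 0], [1, 0, 0, 0, 0], [1, 0, 0, 0, 0], [1, 0, 0, 0, 0], [1, 0, 0, 0, 0]]], grip_force=50)

```text
clock: 8.6
position: [0.4799, 0.2685, 0.0677]
ee_rot: [0.2, 0.68, 0.205, -0.676]
contact_force: [-1.7, 0.7, 5.9]
width: 0.0266
```

```bash
python3 - <<'E'
from h import *
st(); snap('side','s7'); crop('s7',140,80,240,200,5,'c10')
E
```

```text
clock 8.6
qpos [0.3787 0.377  1.8019 0.0091 0.9565 1.3638]
position [0.4799 0.2685 0.0677]
ee_rot [ 0.1996  0.6795  0.2052 -0.6755]
contact_force [-1.7134  0.706   5.9175]
moment [ 0.0229  0.1743 -0.0071]
width 0.0266
```

View pics/c10.png

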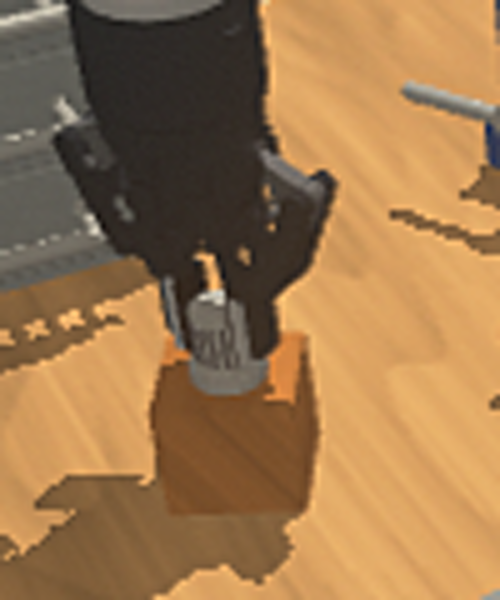

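Emit:
play_rows(plan=[[[1, -0.003, 0, 0, 0], [1, -0.01, 0, 0, 0], [1, -0.02, 0, 0, 0], [1, -0.035, 0, 0, 0], [1, -0.055, 0, 0, 0], [1, -0.08, 0, 0, 0], [1, -0.105, 0, 0, 0], [1, -0.125, 0, 0, 0], [1, -0.13, 0, 0, 0], [1, -0.13, 0, 0, 0]]])

```text
clock: 9.65
position: [0.4799, 0.2674, 0.1986]
ee_rot: [0.2, 0.68, 0.205, -0.675]
contact_force: [-1.2, -0.1, -0.7]
width: 0.0264
```

```bash
python3 - <<'E'
from h import *
st(); print(rot().round(4));snap('side','s8'); crop('s8',120,30,240,180,5,'c11')
snap('top','t8'); crop('t8',80,180,200,290,5,'c12')
E
```

```text
clock 9.65
qpos [0.3769 0.2532 1.6207 0.0077 1.2594 1.3648]
position [0.4799 0.2674 0.1986]
ee_rot [ 0.1995  0.6802  0.2052 -0.6748]
contact_force [-1.2452 -0.0872 -0.7042]
moment [ 0.0247  0.0353 -0.0223]
width 0.0264
[[ 0.005   0.5485 -0.8361]
 [ 0.0099 -0.8361 -0.5484]
 [-0.9999 -0.0055 -0.0096]]
```

View pics/c11.png

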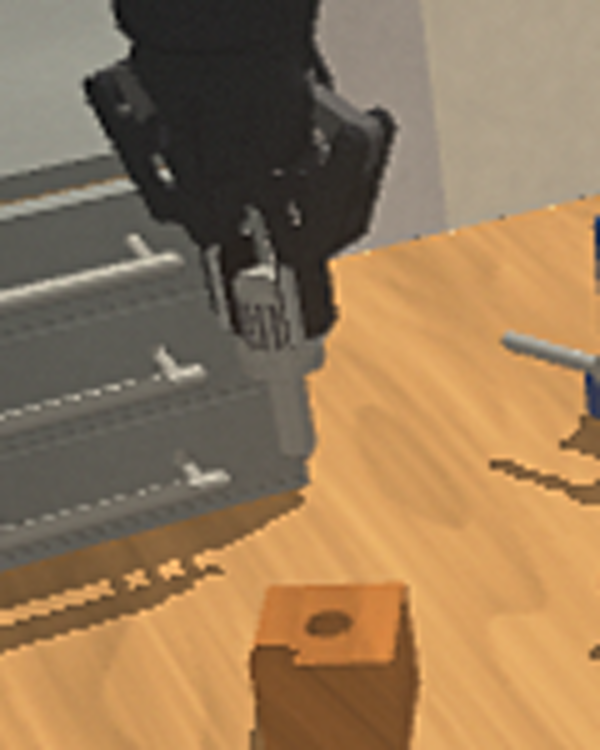

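View pics/c12.png

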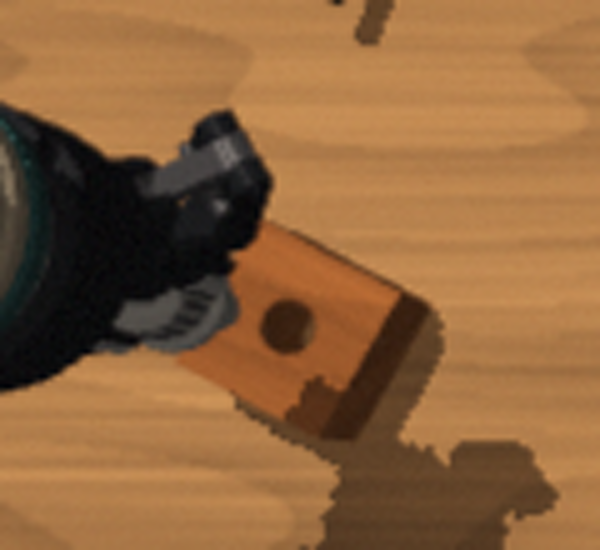

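```bash
python3 - <<'E'
from h import *
crop('s8',155,70,200,130,12,'c13')
p=manip.get_state()['position']; M=rot()
for k in (-.056,-.028,-.02,.0,.048): # along tool x from TCP
    X=p+M[:,0]*k; u=w2p('side',X); print(k,X.round(4),u.round(2),((u-[155,70]+.5)*12).round(0))
E
```

```text
-0.056 [0.4787 0.2665 0.2527] [169.42  71.6 ] [179.  25.]
-0.028 [0.4788 0.2668 0.2247] [171.87  84.95] [208. 185.]
-0.02 [0.4788 0.2668 0.2167] [172.55  88.66] [217. 230.]
0.0 [0.4788 0.267  0.1967] [174.21  97.73] [237. 339.]
0.048 [0.4789 0.2674 0.1487] [178.02 118.43] [282. 587.]
```

View pics/c13.png

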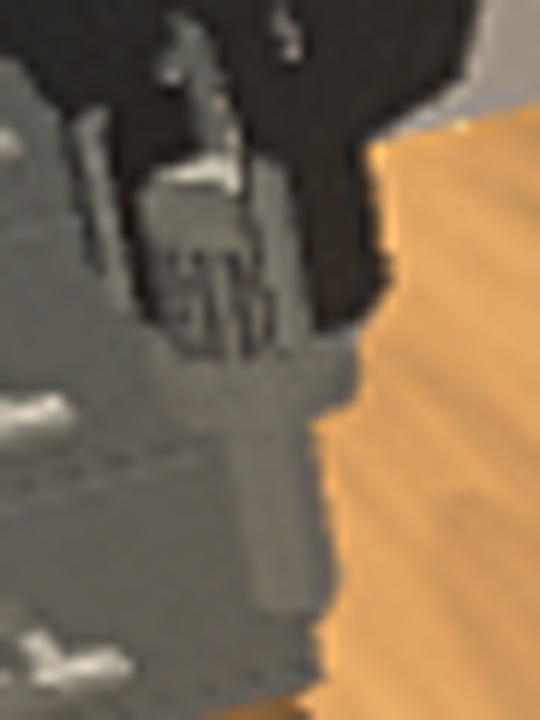

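```bash
python3 - <<'E'
from h import *
st(); to((.542,-.037,.185),-147)
E
```

```text
clock 9.75
qpos [0.3768 0.2549 1.6232 0.0078 1.2592 1.3648]
position [0.4788 0.267  0.1967]
ee_rot [ 0.1996  0.6788  0.2051 -0.6762]
contact_force [ 0.0939  0.3552 -0.9312]
moment [0.0309 0.008  0.0302]
width 0.0262
shift [  9.2 288.9 113.9] mm; dist 310.7 yaw z -146.74
turn 0.26
```

Emit:
play_rows(plan=[[[1, 0, 0.012, 0.005, 0], [1, 0, 0.04, 0.016, 0], [1, 0, 0.075, 0.03, 0], [1, 0, 0.11, 0.043, 0], [1, 0, 0.145, 0.057, 0], [1, 0, 0.18, 0.071, 0], [1, 0, 0.215, 0.085, 0], [1, 0.003, 0.245, 0.097, 0], [1, 0.006, 0.27, 0.106, 0], [1, 0.009, 0.284, 0.112, 0], [1, 0.009, 0.289, 0.114, 0], [1, 0.009, 0.289, 0.114, 0]]])

```text
clock: 10.95
position: [0.5415, -0.0373, 0.1846]
ee_rot: [0.199, 0.679, 0.205, -0.677]
contact_force: [-0.1, 0.6, -1.3]
width: 0.0265
```

```bash
python3 - <<'E'
from h import *
st(); snap('side','s9'); crop('s9',205,120,345,290,4,'c14');to((.542,-.037,.132),-147);print(rot().round(4))
E
```

```text
clock 10.95
qpos [-0.203   0.259   1.6492  0.0096  1.2354  0.7852]
position [ 0.5415 -0.0373  0.1846]
ee_rot [ 0.1989  0.6785  0.2051 -0.6767]
contact_force [-0.0591  0.6244 -1.2672]
moment [-0.0159  0.0212 -0.0451]
width 0.0265
shift [52.9  1.1  0.2] mm; dist 52.9 yaw z -146.75
turn 0.25
[[ 3.000e-04  5.483e-01 -8.363e-01]
 [ 9.500e-03 -8.362e-01 -5.483e-01]
 [-1.000e+00 -7.700e-03 -5.400e-03]]
```

View pics/c14.png

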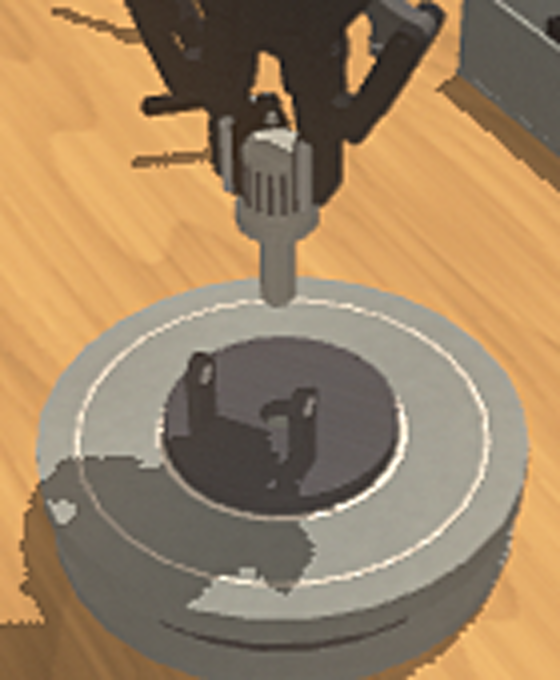

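Emit:
play_rows(plan=[[[1, 0.015, 0, 0, 0], [1, 0.03, 0, 0, 0], [1, 0.042, 0, 0, 0], [1, 0.048, 0, 0, 0], [1, 0.05, 0, 0, 0], [1, 0.05, 0, 0, 0], [1, 0.05, 0, 0, 0]]])

```text
clock: 11.7
position: [0.542, -0.036, 0.1355]
ee_rot: [0.199, 0.679, 0.205, -0.676]
contact_force: [0.2, -0.5, -1.1]
width: 0.0262
```

```bash
python3 - <<'E'
from h import *
st(); snap('side','s10'); crop('s10',230,160,310,250,8,'c15');print(rot().round(4))
snap('top','t10'); crop('t10',230,155,360,280,5,'c16')
E
```

```text
clock 11.7
qpos [-0.2008  0.3001  1.7231  0.0105  1.1188  0.785 ]
position [ 0.542  -0.036   0.1355]
ee_rot [ 0.1994  0.679   0.2054 -0.6761]
contact_force [ 0.2446 -0.5498 -1.0922]
moment [-0.0317 -0.0461 -0.0466]
width 0.0262
[[ 0.0016  0.5483 -0.8363]
 [ 0.0092 -0.8362 -0.5483]
 [-1.     -0.0068 -0.0064]]
```

View pics/c15.png

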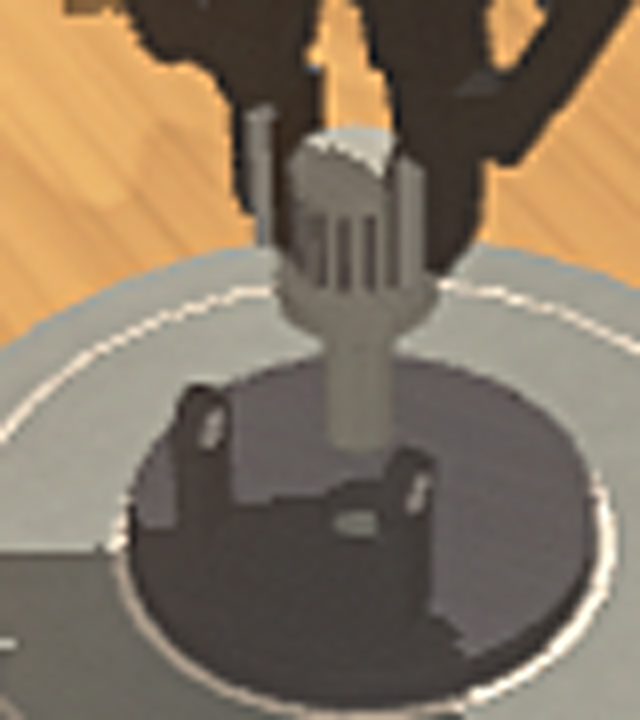

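View pics/c16.png

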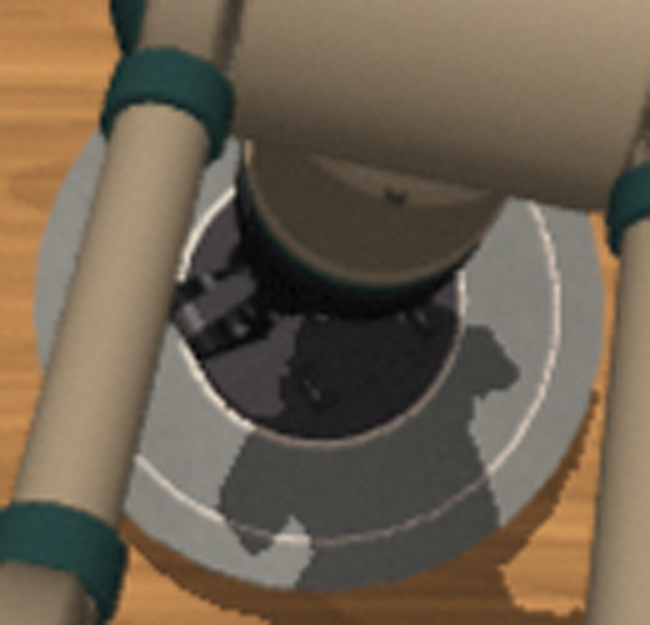

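```bash
python3 - <<'E'
from h import *
P=lambda X:((w2p('side',X)-[230,160]+.5)*8).round(1)
p=manip.get_state()['position']
print('bore',P((.5424,-.0365,.062)),'TCP-axis tip',P((p[0],p[1],p[2]-.0557)),'shoulder under',P((p[0],p[1],p[2]-.0117)))
for u,v in ((362,444),(362,448),(362,440)): print(ray('side',230+u/8-.5,160+v/8-.5,p[2]-.0557))
for u,v in ((357,300),): print('shoulder top-ish',ray('side',230+u/8-.5,160+v/8-.5,p[2]-.0117))
# foot top ellipse in side frame predicted by bore
a=np.linspace(0,2*np.pi,12,endpoint=False)
im=cv2.imread('pics/c15.png')
def circ(cx,cy,r,z,col):
    a=np.linspace(0,2*np.pi,200); q=np.array([P((cx+r*np.cos(t),cy+r*np.sin(t),z)) for t in a]); cv2.polylines(im,[q.astype(np.int32)],True,col,1)
circ(.5424,-.0365,.0543,.062,(0,255,0));circ(.543,-.0367,.056,.05,(0,0,255));circ(.5424,-.0365,.0095,.062,(255,255,0))
circ(p[0],p[1],.005,p[2]-.0557,(255,0,255));circ(p[0],p[1],.018,p[2]-.0117,(255,0,255))
cv2.imwrite('pics/c17.png',im)
E
```

```text
bore [359.9 501.7] TCP-axis tip [356.5 444.1] shoulder under [353.2 295.5]
[ 0.54313886 -0.03674212  0.07984548]
[ 0.54247448 -0.03792623  0.07984548]
[ 0.54380494 -0.03555494  0.07984548]
shoulder top-ish [ 0.54200952 -0.03791305  0.12384548]
```

View pics/c17.png

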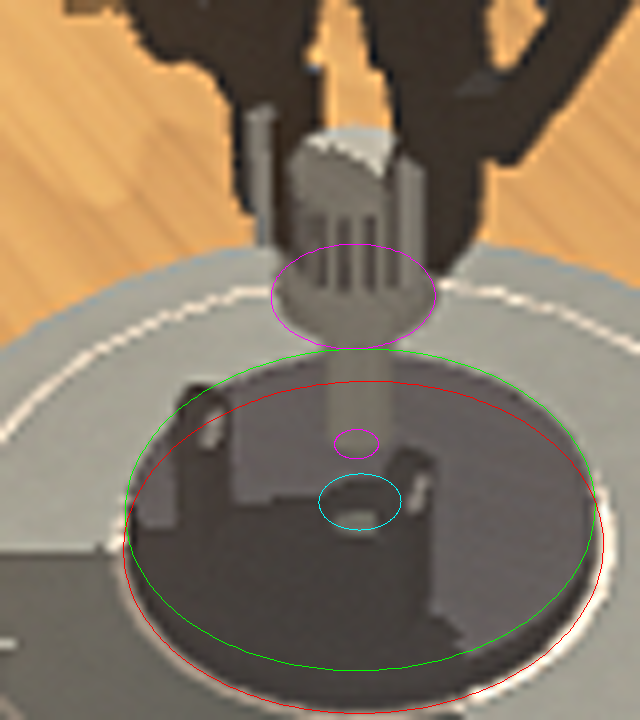

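Emit:
play_rows(plan=[[[1, 0.003, 0, 0.0006, 0], [1, 0.006, 0, 0.001, 0], [1, 0.009, 0, 0.001, 0], [1, 0.012, 0, 0.001, 0], [1, 0.014, 0, 0.001, 0], [1, 0.016, 0, 0.001, 0], [1, 0.018, 0.0001, 0.001, 0], [1, 0.02, 0.0001, 0.001, 0], [1, 0.022, 0.0001, 0.001, 0], [1, 0.022, 0.0001, 0.001, 0]]])

```text
clock: 12.8
position: [0.5411, -0.0365, 0.1132]
ee_rot: [0.199, 0.679, 0.205, -0.676]
contact_force: [-0.4, 0.7, -0.7]
width: 0.0265
```

```bash
python3 - <<'E'
from h import *
st(); snap('side','s11'); crop('s11',230,160,310,250,8,'c18');to((.5412,-.037,.1))
E
```

```text
clock 12.8
qpos [-0.2021  0.3207  1.7555  0.0107  1.0664  0.7833]
position [ 0.5411 -0.0365  0.1132]
ee_rot [ 0.1992  0.6788  0.2054 -0.6763]
contact_force [-0.3838  0.7204 -0.6518]
moment [0.0153 0.0037 0.0066]
width 0.0265
shift [13.4  0.5  0.3] mm; dist 13.4 yaw z -146.75
```

View pics/c18.png

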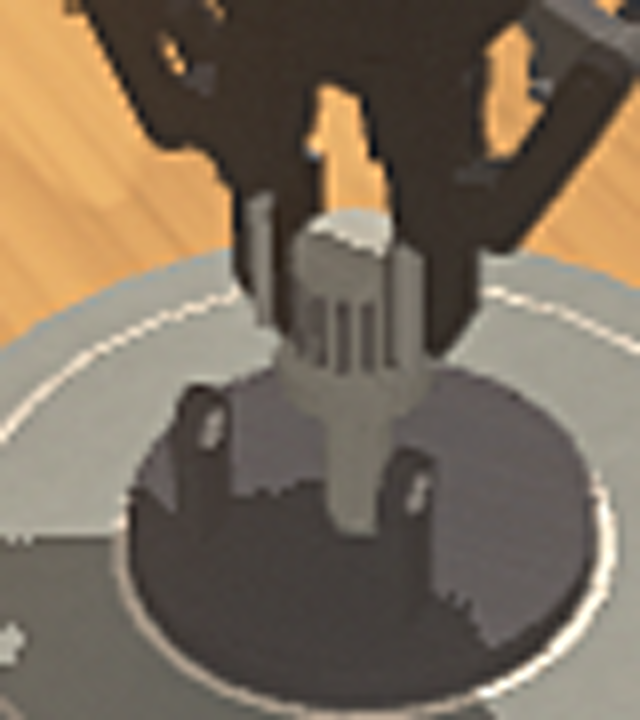

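Emit:
play_rows(plan=[[[1, 0.0015, 0, 0, 0], [1, 0.003, 0, 0, 0], [1, 0.0045, 0, 0, 0], [1, 0.006, 0, 0, 0], [1, 0.0075, 0, 0, 0], [1, 0.009, 0.0001, 0.0001, 0], [1, 0.0105, 0.0001, 0.0001, 0], [1, 0.012, 0.0001, 0.0001, 0]]])

```text
clock: 13.65
position: [0.5412, -0.0366, 0.1012]
ee_rot: [0.199, 0.679, 0.205, -0.676]
contact_force: [0.7, -0.9, -1.6]
width: 0.0264
```

Emit:
play_rows(plan=[[[1, 0.0015, 0, 0, 0], [1, 0.003, 0, 0, 0], [1, 0.0045, 0, 0, 0], [1, 0.006, 0, 0, 0], [1, 0.0075, 0, 0, 0], [1, 0.009, 0.0001, 0.0001, 0], [1, 0.0105, 0.0001, 0.0001, 0], [1, 0.012, 0.0001, 0.0001, 0], [1, 0.0135, 0.0001, 0.0001, 0], [1, 0.0145, 0.0001, 0.0001, 0]]])

```text
clock: 14.65
position: [0.5411, -0.0366, 0.0866]
ee_rot: [0.199, 0.679, 0.205, -0.676]
contact_force: [0.3, -0.5, -2.2]
width: 0.0264
```

```bash
python3 - <<'E'
from h import *
st(); snap('side','s12'); crop('s12',230,160,310,250,8,'c19')
E
```

```text
clock 14.65
qpos [-0.2021  0.3489  1.79    0.0112  1.0034  0.7824]
position [ 0.5411 -0.0366  0.0866]
ee_rot [ 0.1992  0.6789  0.2054 -0.6762]
contact_force [ 0.274  -0.5096 -2.2396]
moment [ 0.0055 -0.     -0.06  ]
width 0.0264
```

View pics/c19.png

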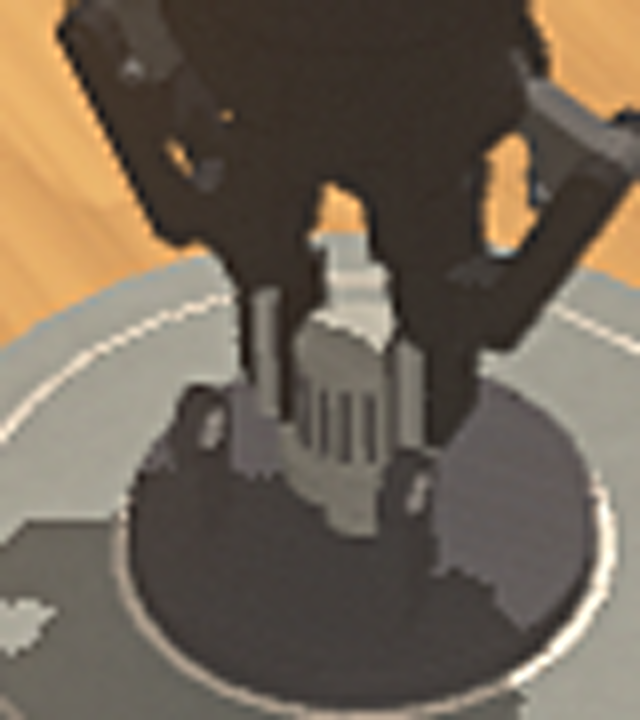

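Emit:
play_rows(plan=[[[1, 0.001, 0, 0, 0], [1, 0.0018, 0, 0, 0], [1, 0.0025, 0, 0, 0], [1, 0.003, 0, 0, 0], [1, 0.0035, 0, 0, 0], [1, 0.004, 0, 0, 0]]])

```text
clock: 15.3
position: [0.5411, -0.0365, 0.0824]
ee_rot: [0.199, 0.679, 0.205, -0.676]
contact_force: [0.2, 0.3, -1.4]
width: 0.0265
```

Emit:
play_rows(plan=[[[1, 0.0005, 0, 0, 0], [1, 0.001, 0, 0, 0], [1, 0.0015, 0, 0, 0]]])

```text
clock: 15.6
position: [0.541, -0.0365, 0.0809]
ee_rot: [0.199, 0.679, 0.205, -0.676]
contact_force: [-0.9, -0.3, -1.3]
width: 0.0266
```

Emit:
play_rows(plan=[[[1, 0.0005, 0, 0, 0], [1, 0.001, 0, 0, 0], [1, 0.0015, 0, 0, 0]]])

```text
clock: 15.9
position: [0.541, -0.0365, 0.0794]
ee_rot: [0.199, 0.679, 0.205, -0.676]
contact_force: [0.5, 0.0, -0.7]
width: 0.026
```

Emit:
play_rows(plan=[[[1, 0.0005, 0, 0, 0], [1, 0.001, 0, 0, 0]]])

```text
clock: 16.1
position: [0.541, -0.0365, 0.0783]
ee_rot: [0.199, 0.679, 0.205, -0.676]
contact_force: [0.2, -0.0, -1.8]
width: 0.0267
```

Emit:
play_rows(plan=[[[1, 0.0005, 0, 0, 0], [1, 0.001, 0, 0, 0]]])

```text
clock: 16.3
position: [0.5412, -0.0364, 0.0775]
ee_rot: [0.199, 0.679, 0.205, -0.676]
contact_force: [-1.3, 0.0, 3.8]
width: 0.0265
```

Emit:
play_rows(plan=[[[1, 0.0005, 0, 0, 0], [1, 0.001, 0, 0, 0]]])

```text
clock: 16.5
position: [0.5414, -0.0364, 0.0774]
ee_rot: [0.199, 0.679, 0.205, -0.676]
contact_force: [-2.8, 1.7, 8.7]
width: 0.0265
```

Emit:
play_rows(plan=[[[1, 0.001, 0, 0, 0], [1, 0.0013, 0, 0, 0], [1, 0.0014, 0, 0, 0]]])

```text
clock: 16.8
position: [0.5416, -0.0363, 0.0774]
ee_rot: [0.199, 0.679, 0.205, -0.676]
contact_force: [-2.5, 1.1, 9.8]
width: 0.0264
```

Emit:
play_rows(plan=[[[1, 0.0014, 0, 0, 0], [1, 0.0017, 0, 0, 0], [1, 0.0019, 0, 0, 0], [1, 0.0019, 0, 0, 0]]])

```text
clock: 17.2
position: [0.5417, -0.0362, 0.0773]
ee_rot: [0.199, 0.68, 0.205, -0.675]
contact_force: [-3.0, 0.9, 12.4]
width: 0.0264
```

Emit:
play_rows(plan=[[[1, 0.0019, 0, 0, 0], [1, 0.0021, 0, 0, 0], [1, 0.0021, 0, 0, 0], [1, 0.0021, 0, 0, 0], [1, 0.0021, 0, 0, 0]]])

```text
clock: 17.7
position: [0.5418, -0.0361, 0.0773]
ee_rot: [0.2, 0.68, 0.205, -0.675]
contact_force: [-2.9, 0.7, 13.9]
width: 0.0265
```

```bash
python3 - <<'E'
from h import *
st(); snap('side','s13'); crop('s13',230,160,310,250,8,'c20');print(rot().round(4))
E
```

```text
clock 17.7
qpos [-0.2015  0.3585  1.8031  0.0121  0.9773  0.7822]
position [ 0.5418 -0.0361  0.0773]
ee_rot [ 0.1997  0.6801  0.205  -0.675 ]
contact_force [-2.9458  0.7428 13.8742]
moment [ 0.1671  0.772  -0.0477]
width 0.0265
[[ 0.0048  0.5484 -0.8362]
 [ 0.0092 -0.8362 -0.5483]
 [-0.9999 -0.0051 -0.009 ]]
```

View pics/c20.png

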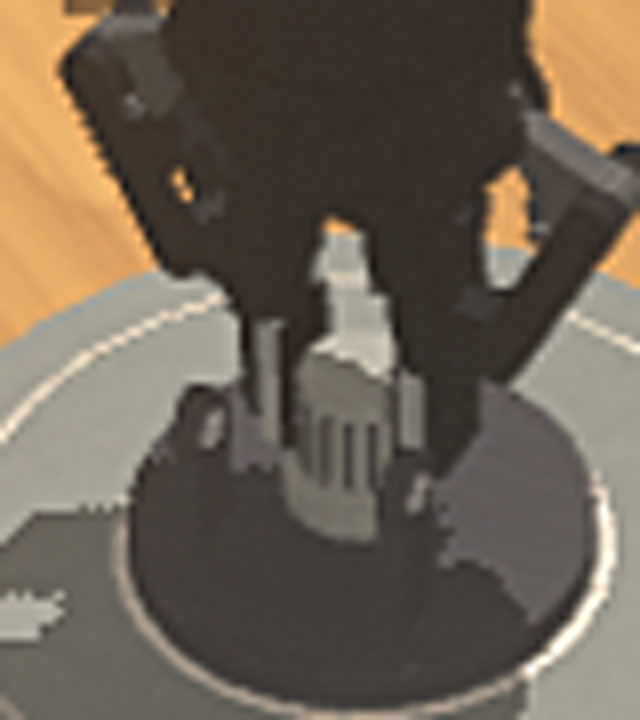

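Emit:
play_rows(plan=[[[1, 0.0003, 0, 0, 0], [0.8, 0, 0, 0, 0], [0.6, 0, 0, 0, 0], [0.45, 0, 0, 0, 0], [0.35, 0, 0, 0, 0], [0.3, 0, 0, 0, 0], [0.3, 0, 0, 0, 0], [0.3, 0, 0, 0, 0]]])

```text
clock: 18.55
position: [0.5418, -0.0361, 0.0772]
ee_rot: [0.2, 0.68, 0.205, -0.675]
contact_force: [-0.0, 0.1, -0.4]
width: 0.06
```

```bash
python3 - <<'E'
from h import *
st(); snap('side','s14'); crop('s14',230,160,310,250,8,'c21')
E
```

```text
clock 18.55
qpos [-0.2015  0.3585  1.8031  0.0121  0.9772  0.7822]
position [ 0.5418 -0.0361  0.0772]
ee_rot [ 0.1997  0.6801  0.205  -0.675 ]
contact_force [-0.0301  0.1176 -0.3946]
moment [-0.011  -0.0033 -0.0348]
width 0.06
```

View pics/c21.png

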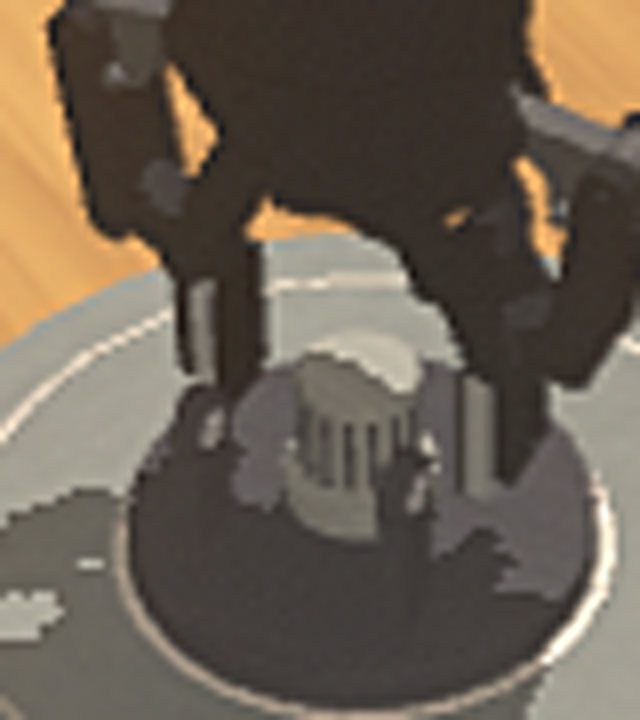

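Emit:
play_rows(plan=[[[0.3, -0.005, 0, 0, 0], [0.3, -0.015, 0, 0, 0], [0.3, -0.035, 0, 0, 0], [0.3, -0.06, 0, 0, 0], [0.3, -0.09, 0, 0, 0], [0.3, -0.12, 0, 0, 0], [0.3, -0.13, -0.03, 0, 0], [0.3, -0.13, -0.07, 0, 0], [0.3, -0.13, -0.11, 0, 0], [0.3, -0.13, -0.15, 0, 0], [0.3, -0.13, -0.18, 0, 0], [0.3, -0.13, -0.18, 0, 0]]])

```text
clock: 19.8
position: [0.4399, 0.1157, 0.2092]
ee_rot: [0.2, 0.68, 0.207, -0.674]
contact_force: [0.8, -1.6, 0.5]
width: 0.0593
```

```bash
python3 - <<'E'
from fit import *
st(); snap('side','s15'); crop('s15',205,160,345,290,5,'c22')
snap('top','t15'); crop('t15',230,155,360,280,5,'c23')
fitfork('t15',(.5405,-.0376),-147)
E
```

```text
clock 19.8
qpos [0.0957 0.105  1.7846 0.0108 1.2465 1.0789]
position [0.4399 0.1157 0.2092]
ee_rot [ 0.2004  0.6798  0.2068 -0.6745]
contact_force [ 0.8027 -1.6482  0.4601]
moment [-0.0301 -0.0169 -0.0068]
width 0.0593
0 75.64 [ 0.541  -0.038   0.5402 -0.0375  0.1962  0.003 ] fork-hub mm [-0.73  0.45]
0.13 71.36 [ 0.5411 -0.0378  0.5403 -0.0375  0.2064  0.0028] fork-hub mm [-0.78  0.34]
0.26 71.9 [ 0.5411 -0.0378  0.5403 -0.0375  0.1955  0.0028] fork-hub mm [-0.81  0.35]
0.39 76.29 [ 0.5411 -0.0378  0.54   -0.0378  0.2267  0.0027] fork-hub mm [-1.03  0.05][ WARN:0@23.249] global loadsave.cpp:1063 imwrite_ Unsupported depth image for selected encoder is fallbacked to CV_8U.
```

View pics/c22.png

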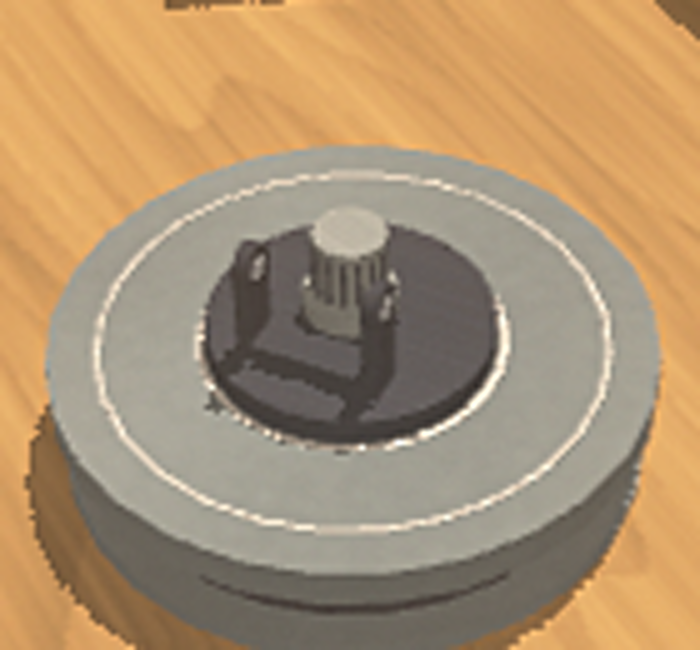

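View pics/c23.png

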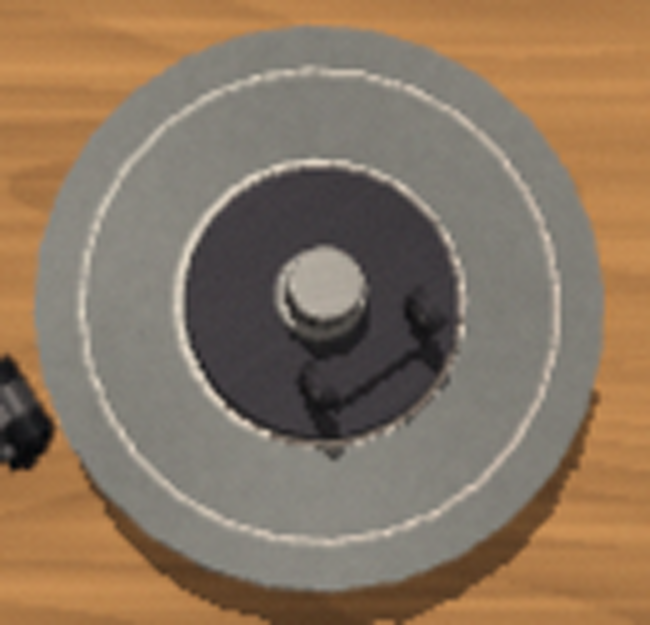

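```bash
python3 - <<'E'
from h import *
d=np.load('pics/t15.npy')
us,vs=np.meshgrid(range(292,299),range(209,215))
Z=np.array([p2w('top',u,v,d[v,u]) for u,v in zip(us.ravel(),vs.ravel())]); print(np.median(Z,0))
F=np.array([p2w('top',u,v,d[v,u]) for u in range(272,280) for v in range(205,215)]);print('foot',np.median(F,0))
print('top centre',ray('top',230+328/5-.5,155+284/5-.5,.1016),'shoulder edge c',ray('top',230+321/5-.5,155+293/5-.5,.073))
E
```

```text
[ 0.54054444 -0.03741917  0.1014215 ]
foot [ 0.55040742 -0.00100523  0.06180195]
top centre [ 0.54092265 -0.03759961  0.1016    ] shoulder edge c [ 0.54167148 -0.03650828  0.073     ]
```

Knob top measures 101.4 mm high, which puts its origin about 3.5 mm above the foot. It stands upright and central, and the robot is clear. Handing in.

```bash
python3 - <<'E'
from h import *
print(manip.sign_off())
E
```

```text
the job is handed in; nothing more can be done
None
```

The job is handed in at about 20 s: the fork is centred, and the knob is bedded in the hub and released. The sign-off gives no verdict, so what follows is from my own measurements.

- **Centring the fork:** I pushed the foot's rim with closed fingers, from one side only, because a second tap wasn't needed. The wrist read about 5–6 N at the two checks during the pushes. The last fit to the top picture puts the fork about 0.8–0.9 mm off the hub. Simpler circle fits after the push disagreed, giving 1.5–3 mm, but they were biased by the white ring. The ring is visible all round the foot, which supports the smaller figure.
- **Inserting the knob:** The pin went down through bore and hub with no side contact felt. It met the stop about 28 mm below the mouth.
- **Bedding:** I pressed up to a wrist reading of 13.9 N, about 15 N on the stop once the knob's weight is added. It stayed above about 13 N for roughly half a second.
- **Final checks:** By depth image the knob's top is at 101.4 mm, so its shoulder is about 3.5 mm above the foot, within the 9.5 mm limit. In the last top picture it is upright and within about 1.5 mm of the axis. The arm stands clear with open fingers.
- **Legs and bystanders:** The pictures showed no contact with the legs. I never moved near the bystanders, but I did not measure their positions again at the end.

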